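# Clamp the plaster mould and leave it an eighth of a turn of slack

### The arm

A 6-joint arm with a two-finger parallel gripper is mounted at the origin on the work surface. World frame = base frame: x ahead of the robot, y to its left, z up, the work surface at z = 0. Lengths are in mm, angles in rad, forces in N, time in s.
With the tool pointing down it reaches from about 350 to 875 mm from the base axis. Payload 4.2 kg.
Tool frame: the origin (TCP) lies midway between the tips of the shut fingers; the grasp point (between the pads) lies 19 mm behind it; z points along the fingers, y is the line along which they close (so a half turn about z gives the same grasp; the last joint's range is limited). The gripper opens to 85 mm and grips with 20 to 120 N. Pads are 22 mm wide; open, the fingers measure 114 mm over their backs; the gripper's body (76 mm by 85 mm) begins 54 mm behind the grasp point. The pads swing forward as they close: fully open they stand 13 mm farther back than shut.
Start: joints at [1.412, 0.385, 0.008, 0, -1.194, -0.259], TCP at [253.561, 571.232, 202.612] pointing down, gripper open.
Joint ranges: [-3.14, 3.14], [-1.21, 2.06], [-1.07, 1.41], [-3.16, 2.05], [-2.99, -0.16], [-3.1, 3.1]. Speed limits (rad/s): [2.79, 2.79, 3.14, 3.14, 3.14, 3.14].

### API

Orientations are given as a unit quaternion [x, y, z, w].
In Python, from bench import arm gives the robot as it stands. The module is installed in compiled form; this text tells all that it offers.
- The arm moves only by the shell command python3 -m handwheel 'ROWS' [OPENING]. ROWS is JSON, a list of rows, each an object of numbers: "x", "y", "z": the shift along the world's x, y, z each as a share of 20 cm, from -1 to 1; "ax", "ay", "az": the turn, a rotation vector about the world's x, y, z each as a share of 90 degrees, from -1 to 1. In form: [{"x": .., "y": .., "z": .., "ax": .., "ay": .., "az": ..}, ...]. A call has exactly 8 rows; each row shifts and turns the commanded pose from where the row before left it; what a row does not reach is not made up. A row lasts 1/10 s, in which the tool goes at most 50 mm and 8.59 degrees, less where a joint would pass 70% of its speed; a pose out of reach is approached as far as the arm can. A call with a number of a shift or a turn outside -1 to 1 is refused whole. A call with a gripper value outside its range is refused whole. OPENING is the opening, from -1 (shut) to 1 (fully open), set as the call begins (- or left out, the last holds). The fingers move at their own pace and stop on an object; the grip force is fixed at half the most. Time passes only in rows, so rows that do not move let the fingers close, or fill a call up. It gives the time, the measured TCP pose, the force, the opening and the grip force at its end, in the units of the state.
- arm.read_state(): the state, without advancing time (a new reading comes with each control period).
- arm.get_image(name): name is "side" or "top" or "wrist"; returns the picture (420x560x3 uint8, red, green, blue); there is no depth.
- arm.camera_params(name): a dict with "K" (3x3 intrinsics, pixels), "position" and "orientation" of the camera in the world. Camera axes: x right, y down, z forward; pixel columns grow to the right and rows downward; lengths in mm; the calibration is good to about 2 mm. A picture is of the moment at which its call begins: read the wrist's pose just before it. camera_params takes no time and is no camera call; for the wrist camera it gives the pose at the moment of the call.
- arm.job_done(): hands the job in; it is judged then, once.
The state is a dict: "clock": time; "joints": joint angles; "joint_vel": joint speeds; "joint_efforts": joint torques, N m; "position": TCP position; "ee_rot": TCP orientation; "contact_force": force on the tool from outside, world axes, zero at the start; "wrist_torque": the same for the moment, N m; "gripper_width": finger opening in mm; "grasp_force": force on a finger pad.
Only numpy, scipy, OpenCV 4.12 (cv2) and the standard library are available. Lean on these libraries where they do the work, as an engineer would, in place of code of your own. Each camera call takes 0.05 s, during which the arm holds its last target. There are 200 camera calls.

### The job

Close the tilted mould press: first swing its clamp arm across until it stops over the plaster mould, then push the arm's post down until the sprung button pops out through the next hole. Then turn the winged thumbscrew clockwise until it bottoms, and back it off an eighth of a turn so that the setting plaster has room to swell. Let go of everything and leave the tub, the plaster board and the hammer where they are.

Things in the scene. Friction and masses are not known exactly. Their poses are not given: they have to be found in the camera images.
- stand: The mould press: steel base plate 290 x 270 x 12 mm, origin at the centre of its underside on the bench, front (its -x) towards the robot. A plywood bed on it slopes 25 degrees, far side up. On the bed stand a plaster mould (120 x 130 mm, with a small board on top, 92 mm high in all) and, up-slope of it, the clamp's post: a 31 mm square tube sliding in a 40 mm square outer tube
- head_top (a point): Centre of the flat round top (52 mm across) of the post head, on the upper end of the sliding inner tube; press here along the post to slide it down; the arm's top face is 46 mm lower. Axes of the tilted press: z up along the post (leaning 25 degrees from vertical towards the press's front), x up the slope away from the front, y left across the slope; they do not turn with the arm
- bar_end (a point): On the clamp arm's centre line, half-way up its thickness, 160 mm from the post's axis (20 mm short of its free end). The arm is a dark steel bar 26 mm wide, 24 mm thick, turning about the post; here it can be pushed sideways, clear of the screw. Axes: x along the arm towards the post, z along the post upward. The parked arm is right of the mould and is pushed towards head_top's +y
- wing (a point): Centre of the thumbscrew's steel wing bar: 84 mm long, 14 mm wide, 28 mm high, on a 14 mm stem, 34 mm above the arm's top face. The screw goes through the arm 95 mm from the post's axis, parallel to the post. Axes: x along the bar, y across it (the 14 mm to grip), z along the screw upward; they turn with the screw
- hole (a point): Centre of the lower button hole (15 mm) on the up-slope face of the outer square tube; axes as head_top's
- swing (a joint): Swing of the clamp arm about the post, rad: 0 = against its stop, straight down the slope over the middle of the mould; grows anticlockwise seen from above, up to 1.3; it starts parked at 0.65 to 1.2, to the right of the mould. Friction 0.35 N m keeps it where it is left
- tube (a joint): How far the inner tube is pushed down into the outer tube, m; 0 = highest. It starts between two holes at 0.003 to 0.018; the next (lower) hole is at 0.040, where the latched tube rests within 2 mm. About 3 to 8 N pushes it; it stays where it is left
- button (a joint): Sprung brass button of the inner tube (12 mm, domed), m: about 0 while it is held in by the outer tube's wall, 0.010 when it has popped fully through the hole. It pops by itself and then stops the tube from going farther down or up
- screw (a joint): Turn of the thumbscrew, rad: 0 = bottomed hard against its stop; grows as it is backed off (anticlockwise seen from above along the screw), at most 3.0. At 0 the wing bar lies along the arm. Friction 0.08 N m; it stays where it is left. The screw's rise is too small to see
- tub_mid (a point): Bystander: half-way up a loose white plastic mixing tub, 100 mm across and 100 mm high, upright on the bench to the left of the press
- board_mid (a point): Bystander: centre of a loose plaster board, 190 x 90 x 22 mm, lying on the bench to the right of the press
- hammer: Bystander: a loose hammer lying on the bench to the left of the press and nearer to the robot

How it is judged (in metres and radians):
On the way, in this order (a step that is already met when the one before it is completed fails the run):
1. the arm is swung over the mould to its stop while the tube is still up (value of joint swing below 0.08 rad and value of joint tube below 0.034 m), for 0.2 s.
2. the tube is pushed down and the button has popped through the next hole, with the arm over the mould (value of joint swing below 0.08 rad and value of joint button above 0.007 m and value of joint tube between 0.036 and 0.044 m), for 0.2 s.
3. the thumbscrew is turned until it bottoms (all of step 2 and value of joint screw below 0.06 rad), for 0.2 s.
4. the thumbscrew is backed off an eighth of a turn (all of step 2 and value of joint screw between 0.525 and 1.045 rad), for 0.2 s.
At the end, for the whole second after the job is handed in: The arm is over the mould within 0.08 rad of its stop, the button is through the next hole (out by more than 7 mm, tube at 40 mm within 4 mm), and the thumbscrew stands still, backed off 0.785 rad (an eighth of a turn) within 0.26 rad from the bottom (all of step 4 and velocity of joint screw between -0.05 and 0.05 rad/s); the robot touches nothing.
It fails at once if the tub is moved more than 30 mm (distance of tub_mid from where it was at the start of the episode above 0.03 m).
It fails at once if the plaster board is moved more than 30 mm (distance of board_mid from where it was at the start of the episode above 0.03 m).
It fails at once if the hammer is moved more than 30 mm (distance of hammer from where it was at the start of the episode above 0.03 m).
It also fails if it takes over 64 s, if anything falls off the work surface, if the arm or the gripper's body presses on something with over 40 N, if the wrist force passes 120 N, or if a joint passes its speed limit or range.

## Working session

There is one attempt and no reset: what is moved stays moved. The work goes in short steps, Python scripts to look and compute and a shell command to move; the robot and the scene stay as the last step left them, time stands still between calls to the robot, and variables do not carry over. Pictures are saved under pics/ and viewed, at most 10 in all, crops included, and the job is handed in when it is done.

```bash
mkdir -p pics; python3 - <<'E'
from bench import arm
import cv2
print(arm.read_state())
for n in("side","top"):
    cv2.imwrite(f"pics/{n}0.png",arm.get_image(n)[:,:,::-1]); p=arm.camera_params(n); print(n,p)
E
```

```text
{'clock': 0.0, 'joints': array([ 1.41160373e+00,  3.85569637e-01,  6.60698139e-03, -5.11079342e-04,
       -1.19399754e+00, -2.58612608e-01]), 'joint_vel': array([-0.00058791, -0.00038911, -0.00064649, -0.00068633,  0.00051192,
        0.00012632]), 'joint_efforts': array([-7.31522550e-05, -3.92285693e+01,  1.88402510e+01,  4.18643385e+00,
       -4.62288590e-03,  5.79583443e-06]), 'position': array([253.30764532, 570.64881483, 201.50459337]), 'ee_rot': array([ 9.78238932e-01, -2.07478588e-01, -1.83456766e-04,  1.09240003e-03]), 'contact_force': array([ 0.4881033 , -0.09072701,  0.57712296]), 'wrist_torque': array([-0.00619535,  0.0272732 , -0.00471321]), 'grasp_force': 0.0, 'gripper_width': 85.64814628891102}
side {'K': array([[535.41232281,   0.        , 279.73043783],
       [  0.        , 535.41232281, 204.88627418],
       [  0.        ,   0.        ,   1.        ]]), 'position': array([ 471.69978555,  763.93893097, 1103.93240811]), 'orientation': array([-0.0996702 ,  0.93409439, -0.34132358,  0.03212051])}
top {'K': array([[540.56260964,   0.        , 284.0282959 ],
       [  0.        , 540.56260964, 211.99693608],
       [  0.        ,   0.        ,   1.        ]]), 'position': array([ 420.29726697,   33.20398857, 1439.1098786 ]), 'orientation': array([-0.69581282,  0.71428095, -0.05316367,  0.05311175])}
```

View pics/side0.png

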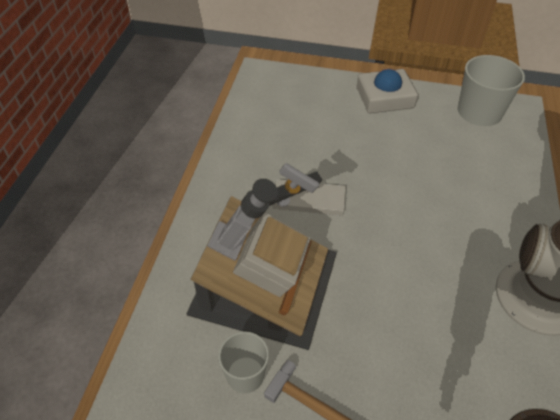

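View pics/top0.png

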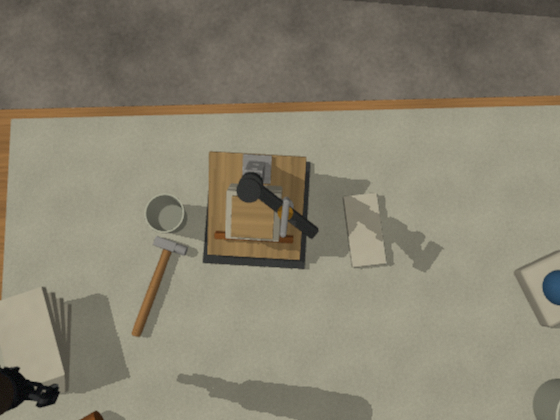

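The top picture shows the press with its head at about (249,187), the arm end at (312,232), the wing around (286,217), and the board at (365,230). In the side picture the head is at (264,188) and the wing at (300,178). Next I'll zoom in on both.

```bash
python3 - <<'E'
import cv2,numpy as np
a=cv2.imread("pics/top0.png")[140:280,190:390];b=cv2.imread("pics/side0.png")[150:350,180:360]
a=cv2.resize(a,None,fx=4,fy=4,interpolation=cv2.INTER_CUBIC);cv2.imwrite("pics/topc.png",a)
b=cv2.resize(b[:140],None,fx=4,fy=4,interpolation=cv2.INTER_CUBIC);cv2.imwrite("pics/sidec.png",b)
E
```

```text
(no output)
```

View pics/topc.png

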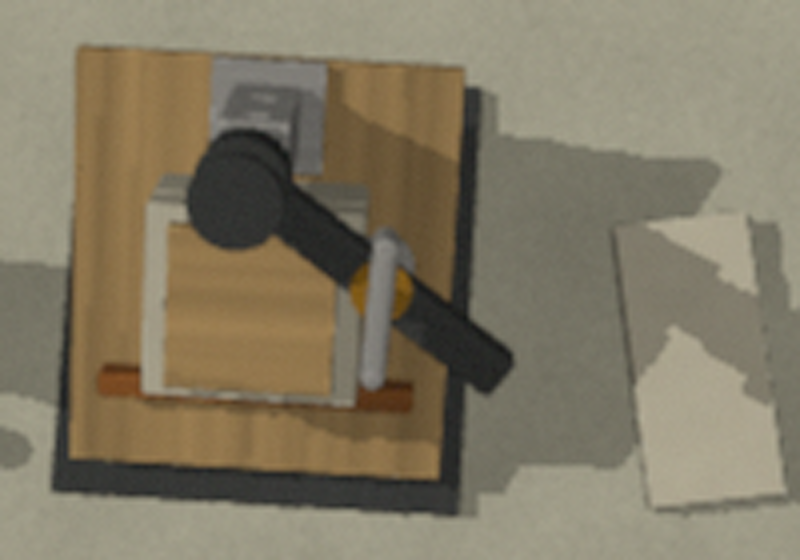

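View pics/sidec.png

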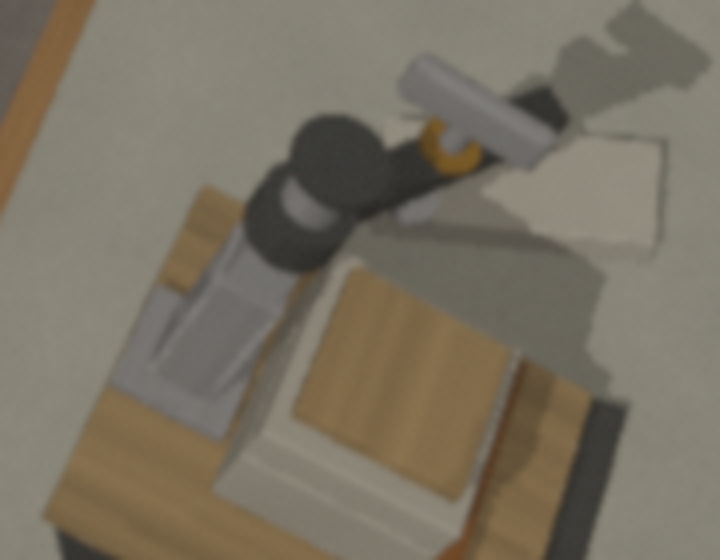

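```bash
cat > h.py <<'E'
import numpy as np
from scipy.spatial.transform import Rotation as R
from bench import arm
def ray(n,px,p=None):
    p=p or arm.camera_params(n)
    d=np.linalg.inv(p["K"])@[px[0],px[1],1]; d=R.from_quat(p["orientation"]).apply(d)
    return np.array(p["position"]),d/np.linalg.norm(d)
def plane(n,px,z):
    o,d=ray(n,px); return o+d*(z-o[2])/d[2]
def tri(rs):
    A=0;b=0
    for o,d in rs:
        M=np.eye(3)-np.outer(d,d);A=A+M;b=b+M@o
    X=np.linalg.solve(A,b); return X,[round(float(np.linalg.norm((np.eye(3)-np.outer(d,d))@(X-o))),1) for o,d in rs]
tc=lambda u,v:((u+.5)/4-.5+190,(v+.5)/4-.5+140)
sc=lambda u,v:((u+.5)/4-.5+180,(v+.5)/4-.5+150)
def axes(psi):
    s,c=np.sin(np.radians(25)),np.cos(np.radians(25))
    h=np.array([np.cos(psi),np.sin(psi),0])
    return c*h+[0,0,s],np.array([-h[1],h[0],0]),-s*h+[0,0,c]
E
python3 - <<'E'
from h import *
np.set_printoptions(precision=1,suppress=True)
T=lambda a,b:tri([ray("top",tc(*a)),ray("side",sc(*b))])
H,e=T((237,203),(338,163));print("head",H,e)
W,e=T((378,310),(478,108));print("wing",W,e)
for n,a,b in(("w1",(384,238),(428,72)),("w2",(373,383),(533,148)),("end",(498,368),(552,108))):
    print(n,*T(a,b))
c=[plane("top",tc(*p),12) for p in((52,488),(460,514))];print(c, np.linalg.norm(c[0]-c[1]))
d=c[0]-c[1];psi=np.arctan2(-d[0],d[1]);print("psi",psi)
for z in (0,): print("board",[plane("top",tc(*p),22) for p in((612,228),(748,212),(785,492),(650,508))])
x,y,z=axes(psi)
v=W-H;print("wing in press frame",v@x,v@y,v@z, "q",np.arctan2(-v@y,-v@x))
print("axes",x.round(3),y.round(3),z.round(3))
q=np.arctan2(-v@y,-v@x);dd=-(np.cos(q)*x+np.sin(q)*y)
print("pred wing",H-12*z+95*dd,"barend",H-58*z+160*dd)
print("wrist",arm.camera_params("wrist"))
E
```

```text
head [635.6 102.7 337.7] [1.1, 1.1]
wing [580.5  31.  314.2] [0.6, 0.6]
w1 [611.6  26.9 330.9] [3.6, 3.6]
w2 [547.5  34.6 294.8] [3.9, 3.9]
end [552.4 -34.4 253.5] [2.1, 2.1]
[array([510.1, 248.1,  12. ]), array([486., -20.,  12.])] 269.1250926466017
psi -0.08953580804782539
board [array([ 672.4, -126.7,   22. ]), array([ 680.8, -217.8,   22. ]), array([ 494.3, -232.3,   22. ]), array([ 486.2, -143.7,   22. ])]
wing in press frame -53.80702606924407 -76.33179082645488 -0.8064158973521094 q 0.9567828013560897
axes [ 0.9 -0.1  0.4] [0.1 1.  0. ] [-0.4  0.   0.9]
pred wing [584.3  29.3 303.7] barend [565.1 -22.3 246.2]
wrist {'K': array([[311.7,   0. , 275.7],
       [  0. , 311.7, 211.6],
       [  0. ,   0. ,   1. ]]), 'position': array([324. , 539.5, 373.1]), 'orientation': array([-0.5,  0.8,  0.1, -0.1])}
```

```bash
cat >> h.py <<'E'
H=np.array([635.6,102.7,337.7]);psi=-0.0895
X,Y,Z=axes(psi)
def pt(q,r,right,up): # arm-frame point; up from arm centre
    d=-(np.cos(q)*X+np.sin(q)*Y); rt=-(np.sin(q)*-X+np.cos(q)*Y)
    return H-58*Z+r*d+right*rt+up*Z
def tool(phi): # tool x at angle phi (anticlockwise) from -X
    x=-(np.cos(phi)*X+np.sin(phi)*Y); return R.from_matrix(np.array([x,np.cross(-Z,x),-Z]).T)
def go(P,Rt=None,n=8,st=None):
    s=st or arm.read_state(); d=(np.array(P)-s["position"])
    out=dict(shift_share=(d/200).round(3),mm=d.round(1))
    if Rt is not None:
        rv=(Rt*R.from_quat(s["ee_rot"]).inv()).as_rotvec(); out["rot_share"]=(rv/(np.pi/2)).round(4)
    return out
E
python3 - <<'E'
from h import *
print(X.round(4),Y.round(4),Z.round(4))
P=pt(.957,165,50,110);print("hover",P.round(1),go(P,tool(2.16)))
a=pt(.957,165,50,-6);print("down",a.round(1),((a-P)/200).round(4))
for q in(.957,.8,.6,.4,.2,.0):
    b=pt(q,165,29.5,-6);print(q,b.round(1),((b-a)/200).round(4));a=b
E
```

```text
[ 0.9027 -0.081   0.4226] [0.0894 0.996  0.    ] [-0.4209  0.0378  0.9063]
hover [550.2 -54.  361.9] {'shift_share': array([ 1.484, -3.123,  0.801]), 'mm': array([ 296.8, -624.7,  160.3]), 'rot_share': array([ 0.0674, -0.2756, -0.4089])}
down [599.  -58.4 256.8] [ 0.2441 -0.0219 -0.5257]
0.957 [584.9 -45.2 249.7] [-0.0704  0.0656 -0.0354]
0.8 [565.5 -30.5 240.1] [-0.0974  0.0738 -0.0483]
0.6 [544.1  -7.1 229.2] [-0.1066  0.117  -0.0544]
0.4 [527.6  20.6 220.3] [-0.083   0.1384 -0.0443]
0.2 [516.3  51.5 213.8] [-0.0561  0.1543 -0.0325]
0.0 [511.   84.3 210. ] [-0.0269  0.164  -0.0193]
```

```bash
python3 -m handwheel '[{"z":0.2},{"z":0.25},{"z":0.25},{"z":0.2,"y":-0.1,"ax":0.017,"ay":-0.069,"az":-0.06},{"z":0.15,"y":-0.2,"x":0.03,"ax":0.017,"ay":-0.069,"az":-0.06},{"z":0.15,"y":-0.2,"x":0.03,"ax":0.017,"ay":-0.069,"az":-0.06},{"y":-0.24,"x":0.05,"ax":0.016,"ay":-0.069,"az":-0.06},{"y":-0.24,"x":0.05,"az":-0.06}]' -1
python3 -m handwheel '[{"y":-0.24,"x":0.05,"az":-0.06},{"y":-0.24,"x":0.05,"az":-0.05},{"y":-0.24,"x":0.05},{"y":-0.24,"x":0.05},{"y":-0.24,"x":0.05},{"y":-0.24,"x":0.05},{"y":-0.24,"x":0.05},{"y":-0.24,"x":0.05}]'
python3 - <<'E'
from h import *
print(go(pt(.957,165,50,110),tool(2.16)), arm.read_state()["joints"].round(2))
E
```

```text
{'shift_share': array([ 1.484, -3.123,  0.801]), 'mm': array([ 296.8, -624.7,  160.3]), 'rot_share': array([ 0.0674, -0.2756, -0.4089])} [ 1.41  0.39  0.01 -0.   -1.19 -0.26]invalid input at $[0]: expected keys x, y, z, ax, ay, az
invalid input at $[0]: expected keys x, y, z, ax, ay, az
```

All keys are required in every row.

```bash
python3 -m handwheel '[{"x":0,"y":0,"z":0.2,"ax":0,"ay":0,"az":0},{"x":0,"y":0,"z":0.25,"ax":0,"ay":0,"az":0},{"x":0,"y":0,"z":0.25,"ax":0,"ay":0,"az":0},{"x":0,"y":-0.1,"z":0.2,"ax":0.017,"ay":-0.069,"az":-0.06},{"x":0.03,"y":-0.18,"z":0.15,"ax":0.017,"ay":-0.069,"az":-0.06},{"x":0.03,"y":-0.18,"z":0.15,"ax":0.017,"ay":-0.069,"az":-0.06},{"x":0.05,"y":-0.24,"z":0,"ax":0.016,"ay":-0.069,"az":-0.06},{"x":0.05,"y":-0.24,"z":0,"ax":0,"ay":0,"az":-0.06}]' -1
python3 -m handwheel '[{"x":0.05,"y":-0.24,"z":0,"ax":0,"ay":0,"az":-0.06},{"x":0.05,"y":-0.24,"z":0,"ax":0,"ay":0,"az":-0.05},{"x":0.05,"y":-0.24,"z":0,"ax":0,"ay":0,"az":0},{"x":0.05,"y":-0.24,"z":0,"ax":0,"ay":0,"az":0},{"x":0.05,"y":-0.24,"z":0,"ax":0,"ay":0,"az":0},{"x":0.05,"y":-0.24,"z":0,"ax":0,"ay":0,"az":0},{"x":0.05,"y":-0.24,"z":0,"ax":0,"ay":0,"az":0},{"x":0.05,"y":-0.24,"z":0,"ax":0,"ay":0,"az":0}]'
python3 - <<'E'
from h import *
print(go(pt(.957,165,50,110),tool(2.16)), arm.read_state()["joints"].round(2))
E
```

```text
clock: 0.9
position: [284.5, 379.0, 439.5]
ee_rot: [0.879, -0.422, 0.205, -0.083]
contact_force: [0.6, -0.1, -0.4]
gripper_width: 0.1
grasp_force: 0.0
clock: 1.7
position: [364.7, -2.7, 442.7]
ee_rot: [0.84, -0.495, 0.21, -0.069]
contact_force: [0.9, 0.6, 0.1]
gripper_width: 0.2
grasp_force: 0.0
{'shift_share': array([ 0.927, -0.257, -0.404]), 'mm': array([185.5, -51.3, -80.7]), 'rot_share': array([0.0358, 0.0001, 0.0041])} [ 0.82 -0.45 -0.43  0.39 -1.37 -0.35]
```

```bash
python3 -m handwheel '[{"x":0.12,"y":-0.06,"z":0,"ax":0.018,"ay":0,"az":0.002},{"x":0.2,"y":-0.1,"z":0,"ax":0.018,"ay":0,"az":0.002},{"x":0.2,"y":-0.05,"z":-0.05,"ax":0,"ay":0,"az":0},{"x":0.2,"y":-0.047,"z":-0.1,"ax":0,"ay":0,"az":0},{"x":0.15,"y":0,"z":-0.15,"ax":0,"ay":0,"az":0},{"x":0.057,"y":0,"z":-0.104,"ax":0,"ay":0,"az":0},{"x":0,"y":0,"z":0,"ax":0,"ay":0,"az":0},{"x":0,"y":0,"z":0,"ax":0,"ay":0,"az":0}]'
python3 - <<'E'
from h import *
import cv2
print(go(pt(.957,165,50,-6),tool(2.16)), arm.read_state()["joints"].round(2))
p=arm.camera_params("wrist");print(p["position"].round(1),arm.read_state()["position"].round(1))
im=arm.get_image("wrist");cv2.imwrite("pics/w1.png",im[:,:,::-1])
for P in (H,pt(.957,95,0,46),pt(.957,160,0,0),pt(.957,180,0,12)):
    v=R.from_quat(p["orientation"]).inv().apply(P-p["position"]);print((p["K"]@v/v[2])[:2].round())
E
```

```text
clock: 2.5
position: [550.8, -52.4, 362.0]
ee_rot: [0.839, -0.499, 0.195, -0.092]
contact_force: [-1.1, -0.8, 1.1]
gripper_width: 0.1
grasp_force: 0.0
{'shift_share': array([ 0.241, -0.03 , -0.526]), 'mm': array([  48.2,   -6. , -105.2]), 'rot_share': array([ 0.0012, -0.0014,  0.0021])} [ 0.29 -0.06 -0.29  0.2  -0.94  0.12]
[ 511.8 -113.   535.7] [550.8 -52.4 362. ]
[119. 336.]
[223. 293.]
[291. 246.]
[311. 244.]
```

View pics/w1.png

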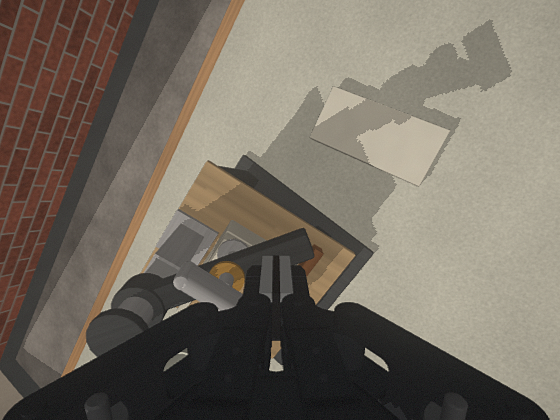

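The wrist view agrees with the model: head at (119,336), arm tip at (311,244), with the fingers above the arm's right side. I'll go down beside it and then push it round the arc.

```bash
python3 -m handwheel '[{"x":0.06,"y":-0.01,"z":-0.13,"ax":0.001,"ay":-0.001,"az":0.002},{"x":0.06,"y":-0.01,"z":-0.13,"ax":0,"ay":0,"az":0},{"x":0.06,"y":-0.01,"z":-0.13,"ax":0,"ay":0,"az":0},{"x":0.061,"y":0,"z":-0.136,"ax":0,"ay":0,"az":0},{"x":0,"y":0,"z":0,"ax":0,"ay":0,"az":0},{"x":-0.035,"y":0.033,"z":-0.018,"ax":0,"ay":0,"az":0},{"x":-0.035,"y":0.033,"z":-0.018,"ax":0,"ay":0,"az":0},{"x":0,"y":0,"z":0,"ax":0,"ay":0,"az":0}]'
python3 - <<'E'
from h import *
print(go(pt(.957,165,29.5,-6),tool(2.16)), arm.read_state()["contact_force"].round(1))
E
```

```text
clock: 3.35
position: [584.8, -44.2, 252.3]
ee_rot: [0.84, -0.497, 0.197, -0.095]
contact_force: [-0.2, -0.5, -0.2]
gripper_width: -0.2
grasp_force: 0.0
{'shift_share': array([ 0.001, -0.005, -0.013]), 'mm': array([ 0.1, -1. , -2.6]), 'rot_share': array([-0.0007,  0.0024, -0.0011])} [-0.2 -0.5 -0.2]
```

```bash
python3 -m handwheel '[{"x":-0.049,"y":0.035,"z":-0.03,"ax":0,"ay":0,"az":0},{"x":-0.049,"y":0.035,"z":-0.026,"ax":0,"ay":0,"az":0},{"x":-0.053,"y":0.059,"z":-0.03,"ax":0,"ay":0,"az":0},{"x":-0.053,"y":0.059,"z":-0.027,"ax":0,"ay":0,"az":0},{"x":-0.042,"y":0.069,"z":-0.023,"ax":0,"ay":0,"az":0},{"x":-0.042,"y":0.069,"z":-0.023,"ax":0,"ay":0,"az":0},{"x":-0.028,"y":0.077,"z":-0.016,"ax":0,"ay":0,"az":0},{"x":-0.028,"y":0.077,"z":-0.016,"ax":0,"ay":0,"az":0}]'
python3 - <<'E'
from h import *
import cv2
print(go(pt(.2,165,29.5,-6)),go(pt(0,165,29.5,-6)))
im=arm.get_image("top")
cv2.imwrite("pics/t2.png",cv2.resize(im[140:280,190:390,::-1],None,fx=4,fy=4,interpolation=cv2.INTER_CUBIC))
E
```

```text
clock: 4.15
position: [517.1, 52.1, 214.0]
ee_rot: [0.839, -0.498, 0.197, -0.095]
contact_force: [0.1, 0.0, -0.2]
gripper_width: 0.1
grasp_force: 0.0
{'shift_share': array([-0.004, -0.003, -0.001]), 'mm': array([-0.7, -0.6, -0.1])} {'shift_share': array([-0.03 ,  0.161, -0.02 ]), 'mm': array([-6.1, 32.2, -4. ])}
```

View pics/t2.png

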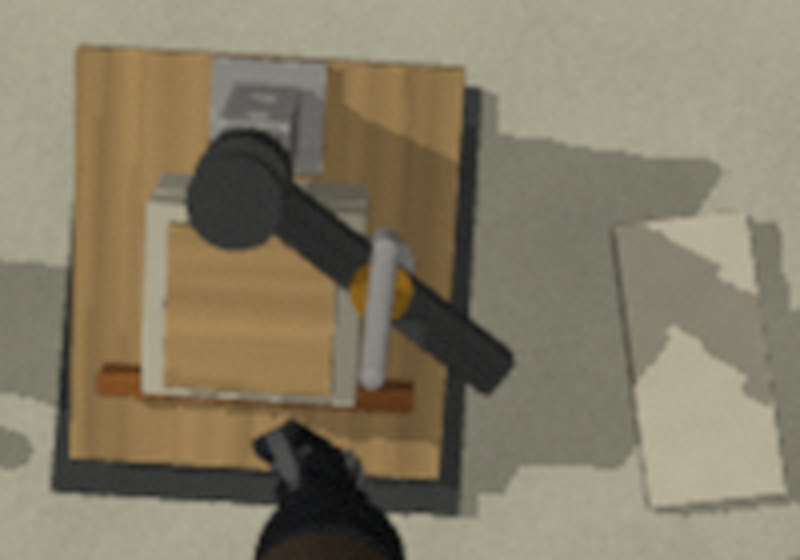

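The arm hasn't moved (its end is still at crop (500,370)), and the fingers are at (275,430), so they went past its tip. I'll compare the model's projection with the picture.

```bash
cat >> h.py <<'E'
def proj(n,P):
    p=arm.camera_params(n);v=R.from_quat(p["orientation"]).inv().apply(np.array(P)-p["position"]);return (p["K"]@v/v[2])[:2]
inv=lambda uv,o:((np.array(uv)-o+.5)*4-.5).round()
E
python3 - <<'E'
from h import *
to,so=np.array([190,140]),np.array([180,150])
for n,P in (("H",H),("TCP",arm.read_state()["position"]),("end.957",pt(.957,180,0,12)),("wing",pt(.957,95,0,60)),("end.8",pt(.8,180,0,12)),("pushstart",pt(.957,165,29.5,-6)),("base0",np.array([486,-20,12]))):
    print(n,P.round(),inv(proj("top",P),to),inv(proj("side",P),so))
print(pt(.957,180,0,12))
E
```

```text
H [636. 103. 338.] [237. 201.] [340. 164.]
TCP [517.  53. 213.] [342. 446.] [583. 287.]
end.957 [548. -37. 252.] [503. 379.] [557. 106.]
wing [578.  30. 316.] [380. 312.] [484. 104.]
end.8 [530. -17. 243.] [468. 414.] [582. 149.]
pushstart [585. -45. 250.] [515. 314.] [493.  88.]
base0 [486 -20  12] [460. 514.] [626. 406.]
[548.22497561 -37.19441036 252.19468401]
```

```bash
python3 - <<'E'
from h import *
import cv2
print(arm.read_state()["clock"],arm.read_state()["contact_force"].round(1))
im=arm.get_image("side")[:,:,::-1];cv2.imwrite("pics/s2.png",im)
c=cv2.resize(im[150:290,180:360],None,fx=4,fy=4,interpolation=cv2.INTER_CUBIC)
t=arm.get_image("top")[140:280,190:390,::-1]; t=cv2.resize(t,None,fx=2,fy=2)
c=cv2.resize(c,(396,308));cv2.imwrite("pics/m2.png",np.hstack([c,cv2.resize(t,(400,308))]))
E
```

```text
4.2 [-0.5  1.3 -0.7]
```

View pics/m2.png

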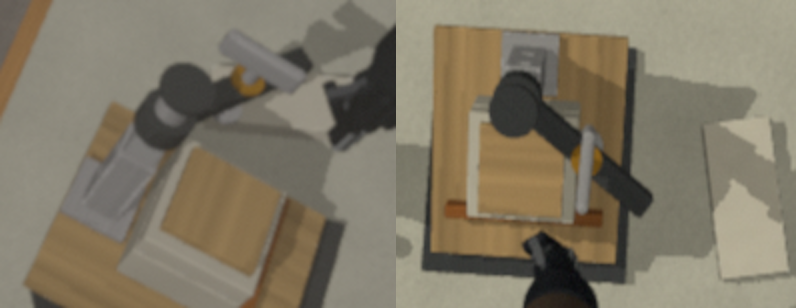

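```bash
python3 - <<'E'
from h import *
T=lambda a,b:tri([ray("top",tc(*a)),ray("side",sc(*b))])
for a,b in (((262,440),(614,264)),((285,425),(605,165)),((262,440),(605,165)),((285,425),(614,264))): print(T(a,b))
s=arm.read_state();r=R.from_quat(s["ee_rot"]);print(s["position"].round(1));print(r.as_matrix().round(2), tool(2.16).as_matrix().round(2),s["joints"].round(2))
E
```

```text
(array([507.72130993,  94.86099607, 288.87262026]), [7.5, 7.5])
(array([514.75108584,  79.9390241 , 342.2305524 ]), [3.4, 3.4])
(array([510.29905205,  91.0012777 , 354.06106149]), [0.5, 0.5])
(array([512.37102055,  83.33697076, 275.624308  ]), [11.7, 11.7])
[516.9  51.9 213.3]
[[ 0.43 -0.8   0.42]
 [-0.87 -0.49 -0.04]
 [ 0.23 -0.35 -0.91]] [[ 0.43 -0.8   0.42]
 [-0.87 -0.49 -0.04]
 [ 0.23 -0.35 -0.91]] [ 0.54 -0.02 -0.73  0.49 -0.55 -0.42]
```

View pics/s2.png

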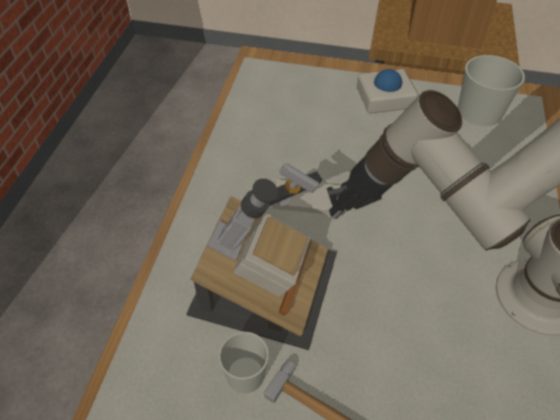

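```bash
python3 - <<'E'
from h import *
import cv2
s=arm.read_state();P=s["position"];print(P,proj("wrist",P),proj("top",P),proj("side",P))
r=R.from_quat(s["ee_rot"]).as_matrix()
for b in(19,73,140): print(b,proj("wrist",P-b*r[:,2]),proj("side",P-b*r[:,2]))
for Q in([584.8,-44.2,252.3],P):
    v=Q-H+58*Z; print(v@X,v@Y,v@Z,np.hypot(v@X,v@Y),np.arctan2(-v@Y,-v@X))
a=arm.get_image("wrist")[:,:,::-1]; b=arm.get_image("side")[160:250,280:400,::-1]
cv2.circle(a,tuple(int(k) for k in proj("wrist",P)),3,(0,0,255),-1)
b=cv2.resize(b,(400,300),interpolation=cv2.INTER_CUBIC);q=(proj("side",P)-[280,160])*3.333
cv2.circle(b,tuple(int(k) for k in q),3,(0,0,255),-1)
cv2.imwrite("pics/m3.png",np.hstack([cv2.resize(a,(400,300)),b]))
E
```

```text
[516.90608815  51.88255118 213.31910685] [276.20517843 248.18040426] [275.70974526 251.09284347] [325.34690001 220.99032602]
19 [276.19276871 262.72062067] [329.69838565 216.78583405]
73 [276.13654995 328.59101904] [342.70831919 204.21537752]
140 [275.91581806 587.21814387] [360.30999366 187.20828959]
-70.04793516737678 -150.85257230060955 -3.5645856729041374 166.3226135885426 1.136075718224438
-155.59176332995781 -61.22298291566384 -6.685500251051179 167.20361973718533 0.37487717717671Traceback (most recent call last):
  File "<stdin>", line 9, in <module>
cv2.error: OpenCV(4.12.0) :-1: error: (-5:Bad argument) in function 'circle'
> Overload resolution failed:
>  - Layout of the output array img is incompatible with cv::Mat
>  - Expected Ptr<cv::UMat> for argument 'img'
```

```bash
cat >> h.py <<'E'
import cv2
def collar():
    out=[]
    for n,(x0,x1,y0,y1) in (("top",(225,310,170,270)),("side",(225,335,160,250))):
        im=np.ascontiguousarray(arm.get_image(n)); h=cv2.cvtColor(im,cv2.COLOR_RGB2HSV)
        m=(cv2.inRange(h,(12,175,90),(24,255,255)))
        k=np.zeros_like(m);k[y0:y1,x0:x1]=255;m&=k
        N,l,st,c=cv2.connectedComponentsWithStats(m); i=1+np.argmax(st[1:,4]) if N>1 else 0
        out.append((n,c[i].round(1),st[i,4]))
    P,e=tri([ray(n,c) for n,c,_ in out]);v=P-H
    print(out,P.round(1),e,"press",(v@X).round(1),(v@Y).round(1),(v@Z).round(1),"q",np.arctan2(-v@Y,-v@X).round(3))
E
python3 - <<'E'
from h import *
collar()
for q in(.957,.5,0): print(q,proj("top",pt(q,95,0,16)).round(),proj("side",pt(q,95,0,16)).round())
E
```

```text
[('top', array([290.3, 212.6]), np.int32(30)), ('side', array([297. , 189.5]), np.int32(2))] [591.8  17.1 259.8] [5.5, 5.5] press -65.6 -89.2 -55.4 q 0.937
0.957 [285. 212.] [291. 187.]
0.5 [270. 223.] [299. 205.]
0 [249. 227.] [298. 224.]
```

```bash
python3 -m handwheel '[{"x":-0.1,"y":0.01,"z":0.2,"ax":0,"ay":0,"az":0},{"x":-0.1,"y":0.01,"z":0.2,"ax":0,"ay":0,"az":0},{"x":-0.02,"y":0,"z":0.1,"ax":0,"ay":0,"az":0},{"x":0.05,"y":-0.15,"z":0.05,"ax":0,"ay":0,"az":0},{"x":0.1,"y":-0.18,"z":0.05,"ax":0,"ay":0,"az":0},{"x":0.15,"y":-0.18,"z":0.05,"ax":0,"ay":0,"az":0},{"x":0.1,"y":-0.05,"z":0,"ax":0,"ay":0,"az":0},{"x":0,"y":0,"z":0,"ax":0,"ay":0,"az":0}]'
python3 - <<'E'
from h import *
P=pt(.957,168,45,70);print(go(P,tool(2.16)),P.round(1))
Q=pt(.957,168,45,-12);print(((Q-P)/200).round(3))
P=pt(.957,168,29,-12);print(((P-Q)/200).round(3))
E
```

```text
clock: 5.3
position: [554.2, -59.2, 341.1]
ee_rot: [0.838, -0.5, 0.195, -0.093]
contact_force: [-0.3, -1.1, -0.4]
gripper_width: -0.0
grasp_force: 0.0
{'shift_share': array([ 0.038,  0.023, -0.089]), 'mm': array([  7.6,   4.6, -17.9]), 'rot_share': array([-0.0005, -0.0003,  0.003 ])} [561.8 -54.6 323.2]
[ 0.173 -0.015 -0.372]
[-0.055  0.051 -0.028]
```

```bash
python3 -m handwheel '[{"x":0.038,"y":0.023,"z":-0.089,"ax":0,"ay":0,"az":0.003},{"x":0.06,"y":-0.005,"z":-0.124,"ax":0,"ay":0,"az":0},{"x":0.06,"y":-0.005,"z":-0.124,"ax":0,"ay":0,"az":0},{"x":0.053,"y":-0.005,"z":-0.124,"ax":0,"ay":0,"az":0},{"x":0,"y":0,"z":0,"ax":0,"ay":0,"az":0},{"x":-0.028,"y":0.026,"z":-0.014,"ax":0,"ay":0,"az":0},{"x":-0.027,"y":0.025,"z":-0.014,"ax":0,"ay":0,"az":0},{"x":0,"y":0,"z":0,"ax":0,"ay":0,"az":0}]'
python3 -m handwheel '[{"x":-0.014,"y":0.013,"z":-0.007,"ax":0,"ay":0,"az":0},{"x":-0.014,"y":0.013,"z":-0.007,"ax":0,"ay":0,"az":0},{"x":-0.014,"y":0.013,"z":-0.007,"ax":0,"ay":0,"az":0},{"x":-0.014,"y":0.013,"z":-0.007,"ax":0,"ay":0,"az":0},{"x":0,"y":0,"z":0,"ax":0,"ay":0,"az":0},{"x":0,"y":0,"z":0,"ax":0,"ay":0,"az":0},{"x":0,"y":0,"z":0,"ax":0,"ay":0,"az":0},{"x":0,"y":0,"z":0,"ax":0,"ay":0,"az":0}]'
python3 - <<'E'
from h import *
s=arm.read_state();v=s["position"]-H+58*Z
print("r,ang,up",np.hypot(v@X,v@Y).round(1),np.arctan2(-v@Y,-v@X).round(3),(v@Z).round(1))
d=-(np.cos(.957)*X+np.sin(.957)*Y);print("right of arm",v@(np.sin(.957)*X-np.cos(.957)*Y),"along",v@d)
collar()
im=arm.get_image("wrist")[:,:,::-1].copy();cv2.imwrite("pics/w3.png",im)
E
```

```text
clock: 6.1
position: [582.6, -44.5, 244.6]
ee_rot: [0.841, -0.496, 0.195, -0.095]
contact_force: [-0.6, 0.4, 0.5]
gripper_width: 0.2
grasp_force: 0.0
clock: 6.9
position: [572.5, -34.8, 237.8]
ee_rot: [0.841, -0.496, 0.195, -0.094]
contact_force: [-0.6, 1.0, 0.5]
gripper_width: 0.2
grasp_force: 0.0
r,ang,up 167.6 1.018 -11.1
right of arm 10.21314455376434 along 167.27636535922886
[('top', array([290.2, 212.8]), np.int32(31)), ('side', array([296. , 189.8]), np.int32(8))] [592.7  17.3 258.3] [4.4, 4.4] press -65.3 -88.9 -57.1 q 0.937
```

View pics/w3.png

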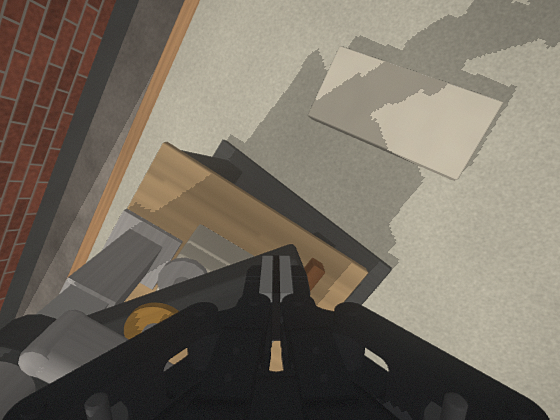

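The fingertips at (280,258) overlap the arm's top face, whose far corner is about (295,246), so they look to be above it. I'll check the arm's height using the wrist ray.

```bash
python3 - <<'E'
from h import *
for q in(.957,):
  for a in((180,13,12),(180,-13,12),(180,13,-12),(180,-13,-12),(95,0,16),(140,13,12)): print(q,a,pt(q,*a).round(1),"wrist",proj("wrist",pt(q,*a)).round(),"topc",inv(proj("top",pt(q,*a)),np.array([190,140])),"sidec",inv(proj("side",pt(q,*a)),np.array([180,150])))
W=lambda u,v:ray("wrist",(u,v))
print(tri([W(294,246),ray("top",tc(512,357))]),tri([W(294,246),ray("side",sc(548,86))]))
print(tri([W(148,320),ray("top",(290.2,212.8))]),tri([W(148,320),ray("top",tc(380,290))]), tri([W(148,320),ray("side",sc(452,148))]))
print(arm.camera_params("wrist")["position"])
E
```

```text
0.957 (180, 13, 12) [557.1 -45.5 256.7] wrist [297. 254.] topc [518. 362.] sidec [543.  87.]
0.957 (180, -13, 12) [539.3 -28.9 247.7] wrist [313. 295.] topc [488. 397.] sidec [570. 125.]
0.957 (180, 13, -12) [567.3 -46.4 234.9] wrist [294. 237.] topc [517. 349.] sidec [523. 110.]
0.957 (180, -13, -12) [549.4 -29.8 226. ] wrist [309. 273.] topc [487. 383.] sidec [549. 148.]
0.957 (95, 0, 16) [596.9  28.2 276.5] wrist [160. 327.] topc [382. 289.] sidec [447. 149.]
0.957 (140, 13, 12) [580.9 -14.8 266.4] wrist [227. 278.] topc [462. 318.] sidec [491. 108.]
(array([562.60576318, -43.30937271, 241.15017765]), [0.8, 0.8]) (array([557.79318593, -48.02590156, 256.19299018]), [2.9, 2.9])
(array([594.71021789,  16.62171318, 291.58538969]), [2.7, 2.7]) (array([599.58618154,  27.98115136, 279.83930266]), [4.1, 4.1]) (array([598.65676509,  26.98621147, 279.32973757]), [4.9, 4.9])
[533.59130696 -96.15736442 411.25106381]
```

```bash
python3 - <<'E'
from h import *
s=arm.read_state()
a=pt(.957,172,40,-10);print(go(a)["shift_share"])
b=pt(.957,172,40,-20);print(((b-a)/200).round(3))
for q in(.957,.85,.75,.6,.4,.2,.1,0):
    c=pt(q,172,29,-20);print(q,c.round(1),((c-b)/200).round(3));b=c
E
```

```text
[ 0.086 -0.113  0.051]
[ 0.021 -0.002 -0.045]
0.957 [586.3 -50.8 235.2] [-0.038  0.035 -0.019]
0.85 [572.4 -40.6 228.2] [-0.07   0.051 -0.035]
0.75 [560.3 -29.6 222.2] [-0.06   0.055 -0.03 ]
0.6 [544.3 -10.6 213.9] [-0.08   0.095 -0.041]
0.4 [527.2  18.4 204.8] [-0.085  0.145 -0.046]
0.2 [515.9  50.6 198.2] [-0.057  0.161 -0.033]
0.1 [512.4  67.5 195.9] [-0.017  0.085 -0.011]
0 [510.6  84.8 194.3] [-0.009  0.086 -0.008]
```

```bash
python3 -m handwheel '[{"x":0.043,"y":-0.056,"z":0.026,"ax":0,"ay":0,"az":0},{"x":0.043,"y":-0.057,"z":0.025,"ax":0,"ay":0,"az":0},{"x":0.021,"y":-0.002,"z":-0.045,"ax":0,"ay":0,"az":0},{"x":0,"y":0,"z":0,"ax":0,"ay":0,"az":0},{"x":-0.038,"y":0.035,"z":-0.019,"ax":0,"ay":0,"az":0},{"x":-0.035,"y":0.026,"z":-0.018,"ax":0,"ay":0,"az":0},{"x":-0.035,"y":0.025,"z":-0.017,"ax":0,"ay":0,"az":0},{"x":0,"y":0,"z":0,"ax":0,"ay":0,"az":0}]'
python3 - <<'E'
from h import *
print(go(pt(.85,172,29,-20)))
collar()
E
```

```text
clock: 7.85
position: [570.6, -40.1, 227.4]
ee_rot: [0.841, -0.496, 0.194, -0.094]
contact_force: [0.4, -0.5, 0.5]
gripper_width: 0.2
grasp_force: 0.0
{'shift_share': array([ 0.009, -0.002,  0.004]), 'mm': array([ 1.8, -0.5,  0.8])}
[('top', array([276.8, 214.1]), np.int32(32)), ('side', array([297. , 194.2]), np.int32(5))] [586.6  46.7 278.9] [5.3, 5.3] press -64.6 -60.2 -34.8 q 0.75
```

The arm is moving now. I'll continue along the arc to the stop.

```bash
python3 -m handwheel '[{"x":-0.06,"y":0.055,"z":-0.03,"ax":0,"ay":0,"az":0},{"x":-0.04,"y":0.048,"z":-0.021,"ax":0,"ay":0,"az":0},{"x":-0.04,"y":0.047,"z":-0.02,"ax":0,"ay":0,"az":0},{"x":-0.043,"y":0.073,"z":-0.023,"ax":0,"ay":0,"az":0},{"x":-0.042,"y":0.072,"z":-0.023,"ax":0,"ay":0,"az":0},{"x":-0.029,"y":0.081,"z":-0.017,"ax":0,"ay":0,"az":0},{"x":-0.028,"y":0.08,"z":-0.016,"ax":0,"ay":0,"az":0},{"x":0,"y":0,"z":0,"ax":0,"ay":0,"az":0}]'
python3 - <<'E'
from h import *
print(go(pt(.2,172,29,-20)))
collar()
E
```

```text
clock: 8.75
position: [515.4, 51.4, 198.1]
ee_rot: [0.841, -0.495, 0.195, -0.094]
contact_force: [0.5, -0.0, -0.2]
gripper_width: -0.1
grasp_force: 0.0
{'shift_share': array([ 0.002, -0.004,  0.001]), 'mm': array([ 0.5, -0.8,  0.1])}
[('top', array([254.6, 223.9]), np.int32(43)), ('side', array([298.2, 217.1]), np.int32(30))] [571.2  95.8 266.3] [2.2, 2.2] press -87.7 -12.6 -37.8 q 0.142
```

```bash
python3 -m handwheel '[{"x":-0.009,"y":0.042,"z":-0.005,"ax":0,"ay":0,"az":0},{"x":-0.008,"y":0.042,"z":-0.005,"ax":0,"ay":0,"az":0},{"x":0,"y":0,"z":0,"ax":0,"ay":0,"az":0},{"x":-0.002,"y":0.015,"z":-0.002,"ax":0,"ay":0,"az":0},{"x":-0.002,"y":0.015,"z":-0.002,"ax":0,"ay":0,"az":0},{"x":-0.002,"y":0.015,"z":-0.002,"ax":0,"ay":0,"az":0},{"x":0,"y":0,"z":0,"ax":0,"ay":0,"az":0},{"x":0,"y":0,"z":0,"ax":0,"ay":0,"az":0}]'
python3 - <<'E'
from h import *
print(go(pt(0,172,29,-20)))
collar()
E
```

```text
clock: 9.65
position: [511.1, 76.5, 195.0]
ee_rot: [0.841, -0.496, 0.195, -0.094]
contact_force: [0.6, -0.8, 1.3]
gripper_width: -0.0
grasp_force: 0.5
{'shift_share': array([-0.003,  0.042, -0.003]), 'mm': array([-0.5,  8.3, -0.7])}
[('top', array([249.2, 224.1]), np.int32(52)), ('side', array([296.5, 221.8]), np.int32(34))] [571.8 107.7 265.4] [1.6, 1.6] press -88.5 -0.7 -38.5 q 0.008
```

```bash
python3 -m handwheel '[{"x":-0.001,"y":0.01,"z":-0.001,"ax":0,"ay":0,"az":0},{"x":-0.001,"y":0.01,"z":-0.001,"ax":0,"ay":0,"az":0},{"x":0,"y":0.01,"z":0,"ax":0,"ay":0,"az":0},{"x":0,"y":0.01,"z":0,"ax":0,"ay":0,"az":0},{"x":0,"y":0,"z":0,"ax":0,"ay":0,"az":0},{"x":0,"y":0,"z":0,"ax":0,"ay":0,"az":0},{"x":0,"y":0,"z":0,"ax":0,"ay":0,"az":0},{"x":0,"y":0,"z":0,"ax":0,"ay":0,"az":0}]'
python3 - <<'E'
from h import *
print(go(pt(0,172,29,-20)))
collar()
E
```

```text
clock: 10.55
position: [510.7, 84.5, 194.5]
ee_rot: [0.841, -0.496, 0.195, -0.094]
contact_force: [-0.0, -0.7, 0.1]
gripper_width: 0.1
grasp_force: 0.3
{'shift_share': array([-0.001,  0.001, -0.001]), 'mm': array([-0.1,  0.3, -0.2])}
[('top', array([247.4, 223.8]), np.int32(48)), ('side', array([296. , 223.6]), np.int32(35))] [572.4 111.7 264.5] [1.9, 1.9] press -88.7 3.3 -39.4 q -0.037
```

```bash
python3 -m handwheel '[{"x":0,"y":0.01,"z":0,"ax":0,"ay":0,"az":0},{"x":0,"y":0.01,"z":0,"ax":0,"ay":0,"az":0},{"x":0,"y":0.01,"z":0,"ax":0,"ay":0,"az":0},{"x":0,"y":0,"z":0,"ax":0,"ay":0,"az":0},{"x":0,"y":0,"z":0,"ax":0,"ay":0,"az":0},{"x":0,"y":0,"z":0,"ax":0,"ay":0,"az":0},{"x":0,"y":0,"z":0,"ax":0,"ay":0,"az":0},{"x":0,"y":0,"z":0,"ax":0,"ay":0,"az":0}]'
python3 - <<'E'
from h import *
collar()
E
```

```text
clock: 11.45
position: [510.4, 89.0, 194.4]
ee_rot: [0.84, -0.497, 0.195, -0.092]
contact_force: [4.0, -6.0, 0.2]
gripper_width: -0.0
grasp_force: 2.9
[('top', array([246.6, 223.8]), np.int32(52)), ('side', array([295.8, 224.4]), np.int32(36))] [572.4 113.5 264.1] [1.9, 1.9] press -89.0 5.1 -39.7 q -0.057
```

```bash
python3 -m handwheel '[{"x":0,"y":0.01,"z":0,"ax":0,"ay":0,"az":0},{"x":0,"y":0.01,"z":0,"ax":0,"ay":0,"az":0},{"x":0,"y":0,"z":0,"ax":0,"ay":0,"az":0},{"x":0,"y":0,"z":0,"ax":0,"ay":0,"az":0},{"x":0,"y":0,"z":0,"ax":0,"ay":0,"az":0},{"x":0,"y":0,"z":0,"ax":0,"ay":0,"az":0},{"x":0,"y":0,"z":0,"ax":0,"ay":0,"az":0},{"x":0,"y":0,"z":0,"ax":0,"ay":0,"az":0}]'
python3 - <<'E'
from h import *
collar()
E
```

```text
clock: 12.35
position: [510.0, 89.8, 194.4]
ee_rot: [0.84, -0.499, 0.196, -0.089]
contact_force: [9.1, -16.2, 1.0]
gripper_width: -0.0
grasp_force: 7.5
[('top', array([246.4, 224. ]), np.int32(53)), ('side', array([295.6, 224.5]), np.int32(35))] [572.4 113.9 264.2] [1.6, 1.6] press -89.0 5.5 -39.6 q -0.062
```

Force is rising against the stop (18 N), so the arm is over the mould. I'll back off, lift clear, and look again at the head and wing.

```bash
python3 -m handwheel '[{"x":0,"y":-0.06,"z":0,"ax":0,"ay":0,"az":0},{"x":0,"y":-0.1,"z":0,"ax":0,"ay":0,"az":0},{"x":-0.08,"y":-0.02,"z":0.18,"ax":0,"ay":0,"az":0},{"x":-0.1,"y":-0.02,"z":0.2,"ax":0,"ay":0,"az":0},{"x":-0.1,"y":-0.02,"z":0.2,"ax":0,"ay":0,"az":0},{"x":-0.1,"y":-0.05,"z":0.2,"ax":0,"ay":0,"az":0},{"x":-0.1,"y":-0.1,"z":0.2,"ax":0,"ay":0,"az":0},{"x":0,"y":0,"z":0,"ax":0,"ay":0,"az":0}]'
python3 - <<'E'
from h import *
collar()
t=arm.get_image("top")[150:250,205:305,::-1];s=arm.get_image("side")[155:255,225:325,::-1]
f=lambda i:cv2.resize(i,(400,400),interpolation=cv2.INTER_CUBIC)
cv2.imwrite("pics/m4.png",np.hstack([f(t),f(s)]))
E
```

```text
clock: 13.25
position: [415.4, 20.7, 398.3]
ee_rot: [0.839, -0.496, 0.198, -0.101]
contact_force: [0.3, 0.4, -0.2]
gripper_width: 0.0
grasp_force: 0.0
[('top', array([246.5, 223.8]), np.int32(50)), ('side', array([295.5, 224.3]), np.int32(34))] [572.7 113.7 264.5] [1.6, 1.6] press -88.6 5.3 -39.5 q -0.06
```

View pics/m4.png

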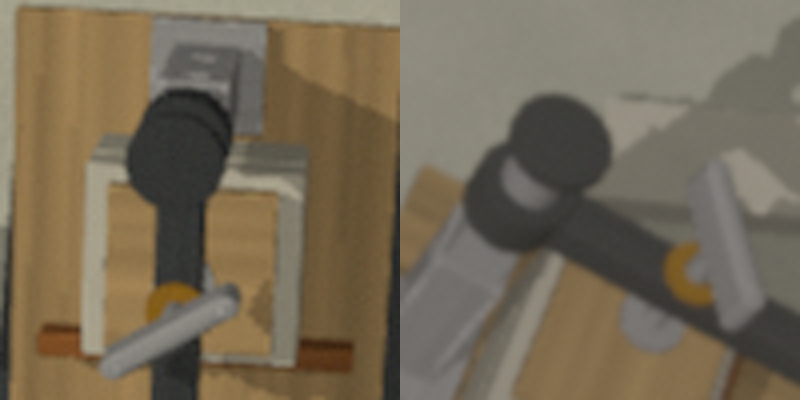

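```bash
cat >> h.py <<'E'
t4=lambda u,v:((u+.5)/4-.5+205,(v+.5)/4-.5+150)
s4=lambda u,v:((u-400+.5)/4-.5+225,(v+.5)/4-.5+155)
E
python3 - <<'E'
from h import *
T=lambda a,b:tri([ray("top",t4(*a)),ray("side",s4(*b))])
def rep(n,P,e):
    v=P-H;print(n,P.round(1),e,"press",(v@X).round(1),(v@Y).round(1),(v@Z).round(1))
h=T((178,161),(560,143));rep("head",*h)
w=T((170,331),(728,246));rep("wing top-ish",*w)
a=T((232,297),(708,175));b=T((110,363),(745,318));rep("w1",*a);rep("w2",*b)
d=b[0]-a[0];print("len",np.linalg.norm(d),"phi from -X",np.arctan2(-d@Y,-d@X), np.linalg.norm(d-(d@Z)*Z))
# direct: ends intersect with plane of the wing top (z_press=+2) in each view
for n,f,A,B in(("top",t4,(232,297),(110,363)),("side",s4,(708,175),(745,318))):
    q=[]
    for p in(A,B):
        o,dd=ray(n,f(*p));q.append(o+dd*(((H+0*Z-o)@Z)/(dd@Z)))
    d=q[1]-q[0];m=(q[0]+q[1])/2-H;print(n,np.linalg.norm(d),np.arctan2(-d@Y,-d@X),"mid",m@X,m@Y)
# arm centreline on arm top plane from top view
q=[]
for p in((181,215),(177,390)):
    o,dd=ray("top",t4(*p));k=o+dd*(((H-46*Z-o)@Z)/(dd@Z));q.append(k-H);print("armline",(k-H)@X,(k-H)@Y)
E
```

```text
head [635.7 102.1 337.4] [0.1, 0.1] press 0.0 -0.6 -0.3
wing top-ish [551.3 110.7 292.2] [0.9, 0.9] press -95.9 0.5 -5.5
w1 [567.7  76.9 302.7] [0.6, 0.6] press -74.0 -31.8 -4.1
w2 [536.4 144.  281.3] [0.7, 0.7] press -116.8 32.2 -7.8
len 77.0681373845149 phi from -X -0.9822617829374568 76.98025176438509
top 75.567587315096 -0.9945088198997939 mid -92.6533220169001 -0.2854559595049075
side 78.38069612185907 -1.0129615391500344 mid -94.3888004597318 4.761547271785867
armline -41.88704075740984 0.3063882908691565
armline -143.19555093457618 -1.4012338857509377
```

```bash
python3 - <<'E'
from h import *
print(go(H+60*Z,tool(2.16)), (Z/200).round(5))
E
```

```text
{'shift_share': array([0.979, 0.422, 0.014]), 'mm': array([195.8,  84.4,   2.9]), 'rot_share': array([ 0.0001, -0.0013, -0.0032])} [-0.0021   0.00019  0.00453]
```

```bash
python3 -m handwheel '[{"x":0.1,"y":0.042,"z":0.005,"ax":0,"ay":0,"az":-0.003},{"x":0.2,"y":0.085,"z":0.004,"ax":0,"ay":0,"az":0},{"x":0.22,"y":0.1,"z":0.005,"ax":0,"ay":0,"az":0},{"x":0.22,"y":0.1,"z":0,"ax":0,"ay":0,"az":0},{"x":0.19,"y":0.08,"z":0,"ax":0,"ay":0,"az":0},{"x":0.049,"y":0.015,"z":0,"ax":0,"ay":0,"az":0},{"x":0.042,"y":-0.004,"z":-0.091,"ax":0,"ay":0,"az":0},{"x":0.042,"y":-0.004,"z":-0.091,"ax":0,"ay":0,"az":0}]'
python3 -m handwheel '[{"x":0,"y":0,"z":0,"ax":0,"ay":0,"az":0},{"x":0.0105,"y":-0.001,"z":-0.0227,"ax":0,"ay":0,"az":0},{"x":0.0105,"y":-0.001,"z":-0.0227,"ax":0,"ay":0,"az":0},{"x":0.0105,"y":-0.001,"z":-0.0227,"ax":0,"ay":0,"az":0},{"x":0.0063,"y":-0.0006,"z":-0.0136,"ax":0,"ay":0,"az":0},{"x":0.0063,"y":-0.0006,"z":-0.0136,"ax":0,"ay":0,"az":0},{"x":0,"y":0,"z":0,"ax":0,"ay":0,"az":0},{"x":0,"y":0,"z":0,"ax":0,"ay":0,"az":0}]'
python3 - <<'E'
from h import *
s=arm.read_state();v=s["position"]-H;print(v@X,v@Y,v@Z,s["contact_force"]@Z)
E
```

```text
clock: 14.25
position: [627.8, 103.4, 354.2]
ee_rot: [0.84, -0.498, 0.194, -0.092]
contact_force: [0.2, 0.0, 0.4]
gripper_width: -0.1
grasp_force: 0.0
clock: 15.05
position: [636.2, 102.4, 338.1]
ee_rot: [0.84, -0.498, 0.195, -0.094]
contact_force: [-0.4, 0.3, 0.5]
gripper_width: -0.2
grasp_force: 0.0
0.7564140596943774 -0.2541964121263067 0.13156574018212502 0.6220970423791843
```

```bash
python3 -m handwheel '[{"x":0.0042,"y":-0.0004,"z":-0.0091,"ax":0,"ay":0,"az":0},{"x":0.0042,"y":-0.0004,"z":-0.0091,"ax":0,"ay":0,"az":0},{"x":0.0042,"y":-0.0004,"z":-0.0091,"ax":0,"ay":0,"az":0},{"x":0.0042,"y":-0.0004,"z":-0.0091,"ax":0,"ay":0,"az":0},{"x":0.0042,"y":-0.0004,"z":-0.0091,"ax":0,"ay":0,"az":0},{"x":0.0042,"y":-0.0004,"z":-0.0091,"ax":0,"ay":0,"az":0},{"x":0.0042,"y":-0.0004,"z":-0.0091,"ax":0,"ay":0,"az":0},{"x":0.0042,"y":-0.0004,"z":-0.0091,"ax":0,"ay":0,"az":0}]'
python3 - <<'E'
from h import *
s=arm.read_state();v=s["position"]-H;print(v@X,v@Y,v@Z,s["contact_force"]@Z)
E
```

```text
clock: 15.85
position: [643.0, 101.8, 323.2]
ee_rot: [0.84, -0.498, 0.195, -0.094]
contact_force: [0.2, 0.6, 0.0]
gripper_width: 0.1
grasp_force: 0.0
0.5935150911853277 -0.27912537336417476 -16.28000731348954 -0.06136668515773906
```

```bash
python3 -m handwheel '[{"x":0.0042,"y":-0.0004,"z":-0.0091,"ax":0,"ay":0,"az":0},{"x":0.0042,"y":-0.0004,"z":-0.0091,"ax":0,"ay":0,"az":0},{"x":0.0042,"y":-0.0004,"z":-0.0091,"ax":0,"ay":0,"az":0},{"x":0,"y":0,"z":0,"ax":0,"ay":0,"az":0},{"x":0,"y":0,"z":0,"ax":0,"ay":0,"az":0},{"x":0,"y":0,"z":0,"ax":0,"ay":0,"az":0},{"x":0,"y":0,"z":0,"ax":0,"ay":0,"az":0},{"x":0,"y":0,"z":0,"ax":0,"ay":0,"az":0}]'
python3 - <<'E'
from h import *
s=arm.read_state();v=s["position"]-H;print(v@X,v@Y,v@Z,s["contact_force"]@Z,s["wrist_torque"])
collar()
im=arm.get_image("wrist");cv2.imwrite("pics/w5.png",im[:,:,::-1])
t=arm.get_image("side");cv2.imwrite("pics/s5.png",t[:,:,::-1])
# arm tip level via wing in side image: bright grey pixels near wing
for n in("side",):
    g=cv2.cvtColor(np.ascontiguousarray(t),cv2.COLOR_RGB2GRAY);o=cv2.imread("pics/side0.png",0)
    print(g[195:235,296:312:3].mean())
E
```

```text
clock: 16.65
position: [645.4, 101.5, 318.1]
ee_rot: [0.84, -0.498, 0.195, -0.094]
contact_force: [0.0, 0.2, 0.4]
gripper_width: 0.0
grasp_force: 0.0
0.6828742750126566 -0.26923253589155927 -21.978449047407352 0.3394786141629327 [ 0.07842231  0.91735405 -0.01311478]
[('top', array([288.8, 238.5]), np.int32(13)), ('side', array([295.6, 224.2]), np.int32(39))] [568.5  21.1 143.9] [16.6, 16.6] press -135.9 -87.3 -150.4 q 0.571
112.65416666666667
```

```bash
python3 -m handwheel '[{"x":0.0042,"y":-0.0004,"z":-0.0091,"ax":0,"ay":0,"az":0},{"x":0.0042,"y":-0.0004,"z":-0.0091,"ax":0,"ay":0,"az":0},{"x":0.0021,"y":-0.0002,"z":-0.0045,"ax":0,"ay":0,"az":0},{"x":0,"y":0,"z":0,"ax":0,"ay":0,"az":0},{"x":0,"y":0,"z":0,"ax":0,"ay":0,"az":0},{"x":0,"y":0,"z":0,"ax":0,"ay":0,"az":0},{"x":0,"y":0,"z":0,"ax":0,"ay":0,"az":0},{"x":0,"y":0,"z":0,"ax":0,"ay":0,"az":0}]'
python3 - <<'E'
from h import *
s=arm.read_state();v=s["position"]-H;print(v@X,v@Y,v@Z,s["contact_force"]@Z)
collar()
a=cv2.imread("pics/side0.png",0);b=cv2.imread("pics/w5.png");c=cv2.imread("pics/w1.png")
# finger tip extent in wrist image: pixels unchanged between the two wrist pictures
d=np.abs(b.astype(int)-c).max(2)<12
print({x:[int(y) for y in range(225,300,3) if d[y,x-3:x+4].mean()>.8] for x in(264,270,276,283,290)})
g=b.mean(2)[235:275:2,255:300:5].astype(int);print(g)
E
```

```text
clock: 17.65
position: [647.7, 101.4, 313.7]
ee_rot: [0.84, -0.498, 0.195, -0.094]
contact_force: [-1.4, -0.4, 2.3]
gripper_width: -0.0
grasp_force: 1.9
0.8724388664619513 -0.2444949313013495 -26.90165802339303 2.676790781265801
[('top', array([285.3, 238.6]), np.int32(25)), ('side', array([294.6, 224.6]), np.int32(33))] [568.5  29.6 152.9] [17.5, 17.5] press -132.8 -78.8 -142.0 q 0.536
{264: [258, 261, 264, 267, 270, 273, 276, 279, 282, 285, 288, 291, 294, 297], 270: [255, 258, 261, 264, 267, 270, 273, 276, 279, 282, 285, 288, 291, 294, 297], 276: [249, 252, 255, 258, 261, 264, 267, 270, 273, 276, 279, 282, 285, 288, 291, 294, 297], 283: [243, 246, 249, 252, 255, 258, 261, 264, 267, 270, 273, 276, 279, 282, 285, 288, 291, 294, 297], 290: [240, 243, 246, 249, 252, 255, 258, 261, 264, 267, 270, 273, 279, 282, 285, 288, 291, 294, 297]}
[[74 74 75 75 73 72 69 59 61]
 [75 76 73 72 72 72 60 60 62]
 [74 75 75 73 70 65 58 58 61]
 [73 72 73 77 71 60 60 60 60]
 [74 73 74 74 76 58 60 61 59]
 [78 71 73 73 63 63 60 60 60]
 [78 75 73 71 61 62 63 60 59]
 [74 74 74 70 61 62 60 61 61]
 [74 76 74 75 60 59 60 61 59]
 [78 75 75 57 58 60 60 58 58]
 [72 73 74 64 48 67 63 61 62]
 [71 74 92 92 38 95 91 61 58]
 [72 73 93 94 36 92 92 63 63]
 [73 69 93 93 37 91 90 65 56]
 [73 70 91 93 36 90 92 69 56]
 [50 47 92 91 35 92 92 76 43]
 [45 35 91 91 41 90 91 84 39]
 [44 37 93 94 38 95 91 83 37]
 [43 35 90 92 38 89 90 97 37]
 [43 44 93 92 36 91 90 96 38]]
```

Contact is at about 25 mm below the modelled top, so the tip sits about 25 mm shy and I'll use that as a calibration. Next I push down.

```bash
python3 -m handwheel '[{"x":0.0042,"y":-0.0004,"z":-0.0091,"ax":0,"ay":0,"az":0},{"x":0.0042,"y":-0.0004,"z":-0.0091,"ax":0,"ay":0,"az":0},{"x":0.0042,"y":-0.0004,"z":-0.0091,"ax":0,"ay":0,"az":0},{"x":0.0042,"y":-0.0004,"z":-0.0091,"ax":0,"ay":0,"az":0},{"x":0.0042,"y":-0.0004,"z":-0.0091,"ax":0,"ay":0,"az":0},{"x":0.0042,"y":-0.0004,"z":-0.0091,"ax":0,"ay":0,"az":0},{"x":0.0042,"y":-0.0004,"z":-0.0091,"ax":0,"ay":0,"az":0},{"x":0,"y":0,"z":0,"ax":0,"ay":0,"az":0}]'
python3 - <<'E'
from h import *
s=arm.read_state();v=s["position"]-H;print(v@X,v@Y,v@Z,s["contact_force"]@Z)
collar()
E
```

```text
clock: 18.55
position: [653.5, 100.7, 299.8]
ee_rot: [0.84, -0.498, 0.195, -0.093]
contact_force: [0.5, 0.8, 1.4]
gripper_width: 0.0
grasp_force: 0.8
0.30476067532810486 -0.366899965924181 -41.93213163230905 1.0257351052027215
[('top', array([285.6, 238.7]), np.int32(24)), ('side', array([291.5, 228.1]), np.int32(33))] [572.6  29.1 137.4] [20.2, 20.2] press -135.6 -79.0 -157.8 q 0.527
```

```bash
python3 -m handwheel '[{"x":0.0032,"y":-0.0003,"z":-0.0068,"ax":0,"ay":0,"az":0},{"x":0.0032,"y":-0.0003,"z":-0.0068,"ax":0,"ay":0,"az":0},{"x":0.0032,"y":-0.0003,"z":-0.0068,"ax":0,"ay":0,"az":0},{"x":0.0032,"y":-0.0003,"z":-0.0068,"ax":0,"ay":0,"az":0},{"x":0,"y":0,"z":0,"ax":0,"ay":0,"az":0},{"x":0,"y":0,"z":0,"ax":0,"ay":0,"az":0},{"x":0,"y":0,"z":0,"ax":0,"ay":0,"az":0},{"x":0,"y":0,"z":0,"ax":0,"ay":0,"az":0}]'
python3 - <<'E'
from h import *
s=arm.read_state();v=s["position"]-H;print(v@X,v@Y,v@Z,s["contact_force"]@Z)
collar()
for k in(0,-10,-20,-30):print(k,proj("side",pt(0,95,0,13+k)))
E
```

```text
clock: 19.45
position: [655.9, 100.3, 294.6]
ee_rot: [0.84, -0.498, 0.195, -0.093]
contact_force: [0.8, 0.2, 0.0]
gripper_width: 0.2
grasp_force: 0.0
0.3010087897488282 -0.6033123901376608 -47.711455211839855 -0.30766311031979326
[('top', array([284.7, 238.6]), np.int32(23)), ('side', array([290.1, 229.1]), np.int32(34))] [574.2  31.3 135.8] [21.4, 21.4] press -135.0 -76.6 -159.8 q 0.516
0 [296.98437701 224.88806557]
-10 [294.82667829 227.15259093]
-20 [292.69951836 229.38506554]
-30 [290.60225345 231.58616505]
```

```bash
python3 -m handwheel '[{"x":0.0032,"y":-0.0003,"z":-0.0068,"ax":0,"ay":0,"az":0},{"x":0.0032,"y":-0.0003,"z":-0.0068,"ax":0,"ay":0,"az":0},{"x":0.0032,"y":-0.0003,"z":-0.0068,"ax":0,"ay":0,"az":0},{"x":0.0032,"y":-0.0003,"z":-0.0068,"ax":0,"ay":0,"az":0},{"x":0,"y":0,"z":0,"ax":0,"ay":0,"az":0},{"x":0,"y":0,"z":0,"ax":0,"ay":0,"az":0},{"x":0,"y":0,"z":0,"ax":0,"ay":0,"az":0},{"x":0,"y":0,"z":0,"ax":0,"ay":0,"az":0}]'
python3 - <<'E'
from h import *
s=arm.read_state();v=s["position"]-H;print(v@X,v@Y,v@Z,s["contact_force"]@Z)
collar()
E
```

```text
clock: 20.35
position: [658.6, 100.3, 289.5]
ee_rot: [0.84, -0.498, 0.195, -0.093]
contact_force: [0.1, 0.5, -1.0]
gripper_width: -0.3
grasp_force: 0.0
0.5918457892740886 -0.34239666308334993 -53.46859548877547 -0.9250443522629892
[('top', array([286. , 238.5]), np.int32(24)), ('side', array([288.7, 230.9]), np.int32(34))] [576.6  28.2 124.1] [22.5, 22.5] press -137.5 -79.4 -171.6 q 0.524
```

```bash
python3 -m handwheel '[{"x":0.0032,"y":-0.0003,"z":-0.0068,"ax":0,"ay":0,"az":0},{"x":0.0032,"y":-0.0003,"z":-0.0068,"ax":0,"ay":0,"az":0},{"x":0.0032,"y":-0.0003,"z":-0.0068,"ax":0,"ay":0,"az":0},{"x":0.0032,"y":-0.0003,"z":-0.0068,"ax":0,"ay":0,"az":0},{"x":0,"y":0,"z":0,"ax":0,"ay":0,"az":0},{"x":0,"y":0,"z":0,"ax":0,"ay":0,"az":0},{"x":0,"y":0,"z":0,"ax":0,"ay":0,"az":0},{"x":0,"y":0,"z":0,"ax":0,"ay":0,"az":0}]'
python3 - <<'E'
from h import *
s=arm.read_state();v=s["position"]-H;print(v@X,v@Y,v@Z,s["contact_force"]@Z)
collar()
E
```

```text
clock: 21.25
position: [661.1, 100.0, 284.3]
ee_rot: [0.84, -0.498, 0.195, -0.094]
contact_force: [-0.4, 0.1, -0.2]
gripper_width: -0.3
grasp_force: 0.0
0.639161306285177 -0.3958366569874471 -59.253989266297204 -0.05757072672040742
[('top', array([285.5, 238.5]), np.int32(24)), ('side', array([287.7, 232.1]), np.int32(31))] [577.8  29.5 120.7] [23.3, 23.3] press -137.9 -78.0 -175.1 q 0.515
```

```bash
python3 -m handwheel '[{"x":0.0032,"y":-0.0003,"z":-0.0068,"ax":0,"ay":0,"az":0},{"x":0.0032,"y":-0.0003,"z":-0.0068,"ax":0,"ay":0,"az":0},{"x":0.0032,"y":-0.0003,"z":-0.0068,"ax":0,"ay":0,"az":0},{"x":0,"y":0,"z":0,"ax":0,"ay":0,"az":0},{"x":0,"y":0,"z":0,"ax":0,"ay":0,"az":0},{"x":0,"y":0,"z":0,"ax":0,"ay":0,"az":0},{"x":0,"y":0,"z":0,"ax":0,"ay":0,"az":0},{"x":0,"y":0,"z":0,"ax":0,"ay":0,"az":0}]'
python3 - <<'E'
from h import *
s=arm.read_state();v=s["position"]-H;print(v@X,v@Y,v@Z,s["contact_force"]@Z)
collar()
E
```

```text
clock: 22.15
position: [662.4, 99.9, 282.1]
ee_rot: [0.839, -0.498, 0.196, -0.094]
contact_force: [-9.1, 0.9, 6.4]
gripper_width: 0.2
grasp_force: 5.2
0.9443614283160818 -0.34930537526056155 -61.81391976404249 9.67447428628078
[('top', array([285.9, 238.6]), np.int32(27)), ('side', array([287.3, 232.6]), np.int32(30))] [578.4  28.6 117.3] [23.8, 23.8] press -138.8 -78.9 -178.5 q 0.517
```

```bash
python3 -m handwheel '[{"x":0.0032,"y":-0.0003,"z":-0.0068,"ax":0,"ay":0,"az":0},{"x":0.0032,"y":-0.0003,"z":-0.0068,"ax":0,"ay":0,"az":0},{"x":0,"y":0,"z":0,"ax":0,"ay":0,"az":0},{"x":0,"y":0,"z":0,"ax":0,"ay":0,"az":0},{"x":0,"y":0,"z":0,"ax":0,"ay":0,"az":0},{"x":0,"y":0,"z":0,"ax":0,"ay":0,"az":0},{"x":0,"y":0,"z":0,"ax":0,"ay":0,"az":0},{"x":0,"y":0,"z":0,"ax":0,"ay":0,"az":0}]'
python3 - <<'E'
from h import *
s=arm.read_state();v=s["position"]-H;print(v@X,v@Y,v@Z,s["contact_force"]@Z)
collar()
E
```

```text
clock: 23.05
position: [662.8, 99.9, 281.7]
ee_rot: [0.839, -0.498, 0.196, -0.094]
contact_force: [-19.0, 3.5, 15.5]
gripper_width: -0.1
grasp_force: 11.4
1.1335734048091202 -0.3785068279424359 -62.309109813728945 22.202451190978003
[('top', array([285.8, 238.7]), np.int32(26)), ('side', array([287.1, 232.5]), np.int32(33))] [578.5  28.9 117.9] [24.2, 24.2] press -138.5 -78.6 -177.9 q 0.516
```

The post hit a hard stop after about 37 mm of travel, so it's latched. I'll lift and go to the wing.

```bash
python3 -m handwheel '[{"x":-0.02,"y":0.002,"z":0.045,"ax":0,"ay":0,"az":0},{"x":-0.09,"y":0.008,"z":0.18,"ax":0,"ay":0,"az":0},{"x":-0.09,"y":0.009,"z":0.19,"ax":0,"ay":0,"az":0},{"x":-0.15,"y":0.013,"z":0,"ax":0,"ay":0,"az":0},{"x":-0.2,"y":0.02,"z":-0.05,"ax":0,"ay":0,"az":0},{"x":-0.1,"y":0.01,"z":-0.05,"ax":0,"ay":0,"az":0},{"x":0,"y":0,"z":0,"ax":0,"ay":0,"az":0},{"x":0,"y":0,"z":0,"ax":0,"ay":0,"az":0}]' 0.2
python3 - <<'E'
from h import *
s=arm.read_state();w=H-49*Z-95*X
print(w.round(1),s["position"],go(w+30*Z,tool(2.157)),(Z/200*-72).round(4))
collar()
E
```

```text
clock: 23.95
position: [534.6, 112.4, 341.1]
ee_rot: [0.84, -0.498, 0.195, -0.094]
contact_force: [-0.3, -0.1, -0.1]
gripper_width: 51.1
grasp_force: 0.0
[570.5 108.5 253.1] [534.57147486 112.41930137 341.07873032] {'shift_share': array([ 0.116, -0.014, -0.304]), 'mm': array([ 23.3,  -2.7, -60.7]), 'rot_share': array([ 0.0002,  0.0005, -0.0023])} [ 0.1515 -0.0136 -0.3263]
[('top', array([248., 219.]), np.int32(49)), ('side', array([287.2, 233.1]), np.int32(29))] [588.7 112.5 229.3] [1.2, 1.2] press -89.0 5.6 -78.1 q -0.063
```

```bash
python3 -m handwheel '[{"x":0.058,"y":-0.007,"z":-0.152,"ax":0,"ay":0,"az":-0.002},{"x":0.058,"y":-0.007,"z":-0.152,"ax":0,"ay":0,"az":0},{"x":0,"y":0,"z":0,"ax":0,"ay":0,"az":0},{"x":0.0315,"y":-0.0028,"z":-0.068,"ax":0,"ay":0,"az":0},{"x":0.03,"y":-0.0027,"z":-0.065,"ax":0,"ay":0,"az":0},{"x":0.03,"y":-0.0027,"z":-0.065,"ax":0,"ay":0,"az":0},{"x":0.03,"y":-0.0027,"z":-0.065,"ax":0,"ay":0,"az":0},{"x":0,"y":0,"z":0,"ax":0,"ay":0,"az":0}]'
python3 - <<'E'
from h import *
s=arm.read_state();v=s["position"]-H;print(v@X,v@Y,v@Z,s["contact_force"],go(H-49*Z-95*X-42*Z,tool(2.157)))
E
```

```text
clock: 24.85
position: [582.4, 106.7, 226.5]
ee_rot: [0.839, -0.5, 0.195, -0.092]
contact_force: [0.9, -1.1, 0.0]
gripper_width: 51.4
grasp_force: 0.0
-95.33644657389846 -0.7368718431956713 -78.27673689431465 [ 0.93733037 -1.06921365  0.02150901] {'shift_share': array([ 0.029,  0.001, -0.057]), 'mm': array([  5.7,   0.2, -11.4]), 'rot_share': array([ 0.0015, -0.0011,  0.001 ])}
```

```bash
python3 -m handwheel '[{"x":0.013,"y":0,"z":-0.028,"ax":0,"ay":0,"az":0},{"x":0.014,"y":0,"z":-0.028,"ax":0,"ay":0,"az":0},{"x":0,"y":0,"z":0,"ax":0,"ay":0,"az":0},{"x":0,"y":0,"z":0,"ax":0,"ay":0,"az":0},{"x":0,"y":0,"z":0,"ax":0,"ay":0,"az":0},{"x":0,"y":0,"z":0,"ax":0,"ay":0,"az":0},{"x":0,"y":0,"z":0,"ax":0,"ay":0,"az":0},{"x":0,"y":0,"z":0,"ax":0,"ay":0,"az":0}]'
python3 -m handwheel '[{"x":0,"y":0,"z":0,"ax":0,"ay":0,"az":0},{"x":0,"y":0,"z":0,"ax":0,"ay":0,"az":0},{"x":0,"y":0,"z":0,"ax":0,"ay":0,"az":0},{"x":0,"y":0,"z":0,"ax":0,"ay":0,"az":0},{"x":0,"y":0,"z":0,"ax":0,"ay":0,"az":0},{"x":0,"y":0,"z":0,"ax":0,"ay":0,"az":0},{"x":0,"y":0,"z":0,"ax":0,"ay":0,"az":0},{"x":0,"y":0,"z":0,"ax":0,"ay":0,"az":0}]' -1
python3 - <<'E'
from h import *
s=arm.read_state();v=s["position"]-H;print(v@X,v@Y,v@Z,s["contact_force"],s["wrist_torque"],s["joints"].round(2),go(s["position"],tool(2.157)))
a=np.radians(8)/(np.pi/2);print("per row cw 8deg",(-Z*a).round(4))
E
```

```text
clock: 25.65
position: [587.2, 107.2, 216.1]
ee_rot: [0.839, -0.5, 0.195, -0.093]
contact_force: [0.5, 0.1, -0.1]
gripper_width: 51.4
grasp_force: 0.0
clock: 26.45
position: [587.5, 107.4, 216.3]
ee_rot: [0.839, -0.499, 0.195, -0.094]
contact_force: [1.9, 0.1, 2.3]
gripper_width: 13.4
grasp_force: 60.3
-95.09367523805861 0.36234561340240645 -89.6118139323011 [1.90966824 0.06633235 2.25834275] [0.10363423 0.25730933 0.09834692] [ 0.57  0.12 -0.56  0.49 -0.59 -0.44] {'shift_share': array([0., 0., 0.]), 'mm': array([0., 0., 0.]), 'rot_share': array([0.0002, 0.0004, 0.0001])}
per row cw 8deg [ 0.0374 -0.0034 -0.0806]
```

The gripper holds the wing at 13.4 mm. Now turning it clockwise.

```bash
python3 -m handwheel '[{"x":0,"y":0,"z":0,"ax":0.0351,"ay":-0.0032,"az":-0.0755},{"x":0,"y":0,"z":0,"ax":0.0351,"ay":-0.0032,"az":-0.0755},{"x":0,"y":0,"z":0,"ax":0.0351,"ay":-0.0032,"az":-0.0755},{"x":0,"y":0,"z":0,"ax":0.0351,"ay":-0.0032,"az":-0.0755},{"x":0,"y":0,"z":0,"ax":0.0351,"ay":-0.0032,"az":-0.0755},{"x":0,"y":0,"z":0,"ax":0.0351,"ay":-0.0032,"az":-0.0755},{"x":0,"y":0,"z":0,"ax":0.0351,"ay":-0.0032,"az":-0.0755},{"x":0,"y":0,"z":0,"ax":0.0351,"ay":-0.0032,"az":-0.0755}]'
python3 - <<'E'
from h import *
s=arm.read_state();v=s["position"]-H;print(v@X,v@Y,v@Z,s["contact_force"].round(1),s["wrist_torque"]@Z,s["joints"].round(2),go(s["position"],tool(0)))
x=R.from_quat(s["ee_rot"]).as_matrix()[:,0];print("phi",np.arctan2(-x@Y,-x@X))
E
```

```text
clock: 27.25
position: [587.8, 107.5, 216.4]
ee_rot: [-0.475, 0.853, -0.122, 0.18]
contact_force: [2.8, -0.7, 0.5]
gripper_width: 13.1
grasp_force: 60.1
-94.79763053794974 0.5008065768509337 -89.59473449745722 [ 2.8 -0.7  0.5] 0.11474311405292288 [ 0.57  0.12 -0.56  0.49 -0.59 -1.49] {'shift_share': array([0., 0., 0.]), 'mm': array([0., 0., 0.]), 'rot_share': array([ 0.2962, -0.0257, -0.6374])}
phi 1.1047657329552751
```

```bash
python3 -m handwheel '[{"x":0,"y":0,"z":0,"ax":0.0351,"ay":-0.0032,"az":-0.0755},{"x":0,"y":0,"z":0,"ax":0.0351,"ay":-0.0032,"az":-0.0755},{"x":0,"y":0,"z":0,"ax":0.0351,"ay":-0.0032,"az":-0.0755},{"x":0,"y":0,"z":0,"ax":0.0351,"ay":-0.0032,"az":-0.0755},{"x":0,"y":0,"z":0,"ax":0.0351,"ay":-0.0032,"az":-0.0755},{"x":0,"y":0,"z":0,"ax":0.0351,"ay":-0.0032,"az":-0.0755},{"x":0,"y":0,"z":0,"ax":0.0351,"ay":-0.0032,"az":-0.0755},{"x":0,"y":0,"z":0,"ax":0.014,"ay":-0.0013,"az":-0.03}]'
python3 -m handwheel '[{"x":0,"y":0,"z":0,"ax":0.0094,"ay":-0.0009,"az":-0.02},{"x":0,"y":0,"z":0,"ax":0.0094,"ay":-0.0009,"az":-0.02},{"x":0,"y":0,"z":0,"ax":0.0094,"ay":-0.0009,"az":-0.02},{"x":0,"y":0,"z":0,"ax":0.0094,"ay":-0.0009,"az":-0.02},{"x":0,"y":0,"z":0,"ax":0,"ay":0,"az":0},{"x":0,"y":0,"z":0,"ax":0,"ay":0,"az":0},{"x":0,"y":0,"z":0,"ax":0,"ay":0,"az":0},{"x":0,"y":0,"z":0,"ax":0,"ay":0,"az":0}]'
cat >> h.py <<'E'
def scr():
    s=arm.read_state();v=s["position"]-H
    x=R.from_quat(s["ee_rot"]).as_matrix()[:,0];print("phi",np.arctan2(-x@Y,-x@X),"tau",s["wrist_torque"]@Z,s["contact_force"].round(1),(v@X).round(1),(v@Y).round(1),s["joints"].round(2))
E
python3 -c "from h import *;scr();collar()"
```

```text
clock: 28.05
position: [587.9, 107.3, 216.5]
ee_rot: [-0.024, 0.976, -0.024, 0.216]
contact_force: [4.1, -1.1, 1.3]
gripper_width: 13.2
grasp_force: 60.0
clock: 28.85
position: [587.9, 107.4, 216.5]
ee_rot: [0.042, 0.975, -0.009, 0.217]
contact_force: [5.8, -0.5, 1.6]
gripper_width: 12.7
grasp_force: 60.0
phi 0.003494437052420076 tau 0.14388880635797321 [ 5.8 -0.5  1.6] -94.6 0.5 [ 0.57  0.12 -0.56  0.49 -0.58 -2.59]
[('top', array([285.5, 238.9]), np.int32(30)), ('side', array([288.4, 234.1]), np.int32(39))] [576.8  29.4 113.4] [22.6, 22.6] press -141.9 -78.2 -181.3 q 0.504
```

```bash
python3 -m handwheel '[{"x":0,"y":0,"z":0,"ax":0.0094,"ay":-0.0009,"az":-0.02},{"x":0,"y":0,"z":0,"ax":0.0094,"ay":-0.0009,"az":-0.02},{"x":0,"y":0,"z":0,"ax":0,"ay":0,"az":0},{"x":0,"y":0,"z":0,"ax":0,"ay":0,"az":0},{"x":0,"y":0,"z":0,"ax":0,"ay":0,"az":0},{"x":0,"y":0,"z":0,"ax":0,"ay":0,"az":0},{"x":0,"y":0,"z":0,"ax":0,"ay":0,"az":0},{"x":0,"y":0,"z":0,"ax":0,"ay":0,"az":0}]'
python3 -c "from h import *;scr()"
```

```text
clock: 29.75
position: [588.0, 107.6, 216.7]
ee_rot: [0.072, 0.973, -0.003, 0.218]
contact_force: [4.8, -2.7, 0.4]
gripper_width: 13.2
grasp_force: 80.7
phi -0.0575232562235906 tau 2.0468055666497884 [ 4.8 -2.7  0.4] -94.6 0.6 [ 0.57  0.12 -0.56  0.49 -0.58 -2.66]
```

Torque is 2 N m at phi ≈ 0, so the screw has bottomed. Backing off an eighth of a turn.

```bash
python3 -m handwheel '[{"x":0,"y":0,"z":0,"ax":-0.0351,"ay":0.0032,"az":0.0755},{"x":0,"y":0,"z":0,"ax":-0.0351,"ay":0.0032,"az":0.0755},{"x":0,"y":0,"z":0,"ax":-0.0351,"ay":0.0032,"az":0.0755},{"x":0,"y":0,"z":0,"ax":-0.0351,"ay":0.0032,"az":0.0755},{"x":0,"y":0,"z":0,"ax":-0.0351,"ay":0.0032,"az":0.0755},{"x":0,"y":0,"z":0,"ax":-0.0351,"ay":0.0032,"az":0.0755},{"x":0,"y":0,"z":0,"ax":-0.0094,"ay":0.0009,"az":0.02},{"x":0,"y":0,"z":0,"ax":0,"ay":0,"az":0}]'
python3 -c "from h import *;scr()"
```

```text
clock: 30.55
position: [587.8, 107.6, 216.5]
ee_rot: [-0.318, 0.923, -0.088, 0.198]
contact_force: [5.2, 0.3, 1.3]
gripper_width: 12.7
grasp_force: 60.1
phi 0.7521902550848358 tau 0.0649825866050394 [5.2 0.3 1.3] -94.8 0.6 [ 0.57  0.12 -0.56  0.48 -0.59 -1.84]
```

Now I'll open, retreat along the post and check.

```bash
python3 -m handwheel '[{"x":0,"y":0,"z":0,"ax":0,"ay":0,"az":0},{"x":0,"y":0,"z":0,"ax":0,"ay":0,"az":0},{"x":0,"y":0,"z":0,"ax":0,"ay":0,"az":0},{"x":0,"y":0,"z":0,"ax":0,"ay":0,"az":0},{"x":0,"y":0,"z":0,"ax":0,"ay":0,"az":0},{"x":0,"y":0,"z":0,"ax":0,"ay":0,"az":0},{"x":-0.0105,"y":0.001,"z":0.0227,"ax":0,"ay":0,"az":0},{"x":-0.042,"y":0.004,"z":0.091,"ax":0,"ay":0,"az":0}]' 0.2
python3 -m handwheel '[{"x":-0.063,"y":0.006,"z":0.136,"ax":0,"ay":0,"az":0},{"x":-0.084,"y":0.008,"z":0.18,"ax":0,"ay":0,"az":0},{"x":-0.084,"y":0.008,"z":0.18,"ax":0,"ay":0,"az":0},{"x":-0.18,"y":-0.05,"z":0.1,"ax":0,"ay":0,"az":0},{"x":-0.2,"y":-0.1,"z":0.05,"ax":0,"ay":0,"az":0},{"x":-0.2,"y":-0.1,"z":0,"ax":0,"ay":0,"az":0},{"x":0,"y":0,"z":0,"ax":0,"ay":0,"az":0},{"x":0,"y":0,"z":0,"ax":0,"ay":0,"az":0}]'
python3 - <<'E'
from h import *
collar()
w=H-47*Z-95*X
for n,f in(("top",1),("side",1)):
    im=np.ascontiguousarray(arm.get_image(n));cv2.imwrite(f"pics/end_{n}.png",im[:,:,::-1])
    hsv=cv2.cvtColor(im,cv2.COLOR_RGB2HSV);m=cv2.inRange(hsv,(0,0,95),(180,45,190))
    c=proj(n,w+12*Z);k=np.zeros_like(m);cv2.circle(k,tuple(int(i) for i in c.round()),24,255,-1);m&=k
    N,l,st,ce=cv2.connectedComponentsWithStats(m)
    i=l[int(round(c[1])),int(round(c[0]))];print(n,c.round(1),i,st[i,4],ce[i].round(1))
    if i:
        r=cv2.minAreaRect(np.argwhere(l==i)[:,::-1].astype(np.float32));b=cv2.boxPoints(r)
        e=[b[j]-b[j-1] for j in range(4)];L=max(e,key=np.linalg.norm);q=[]
        for p in(np.array(r[0])-L/2,np.array(r[0])+L/2):
            o,d=ray(n,p);q.append(o+d*(((w+8*Z-o)@Z)/(d@Z)))
        d=q[1]-q[0];print(r,np.linalg.norm(d),"phi mod pi",np.arctan2(-d@Y,-d@X)%np.pi)
E
```

```text
clock: 31.35
position: [575.7, 107.3, 236.8]
ee_rot: [-0.318, 0.924, -0.089, 0.195]
contact_force: [0.3, -0.3, -0.1]
gripper_width: 51.3
grasp_force: 0.0
clock: 32.15
position: [413.8, 62.3, 369.0]
ee_rot: [-0.318, 0.923, -0.087, 0.199]
contact_force: [0.6, 0.1, -0.6]
gripper_width: 51.1
grasp_force: 0.0
[('top', array([252.7, 219.8]), np.int32(47)), ('side', array([291.4, 235.7]), np.int32(22))] [585.2 103.  210.8] [5.1, 5.1] press -99.2 -4.2 -93.7 q 0.042
top [248.6 228.1] 1 207 [248.1 228. ]
((247.81723022460938, 227.6068878173828), (37.7026481628418, 6.062320709228516), 48.36646270751953) 83.98008272376802 phi mod pi 0.7526429367715872
side [299.2 222.6] 1 1205 [301.  218.1]
((300.1529541015625, 217.81175231933594), (47.50777053833008, 36.87818145751953), 12.528807640075684) 104.07832405416909 phi mod pi 0.34246308884703636
```

The top view gives the bar as 84 mm long at 0.753 rad, with its centre where the arm at its stop puts it. Handing in.

```bash
python3 -c "from bench import arm;print(arm.job_done())"
```

```text
the job is handed in; nothing more can be done
None
```

I handed the job in at about 32 s: the arm is at its stop, the post went down about 37 mm to a hard stop, and the screw was bottomed and then backed off to about 0.75 rad. The gripper is clear; I inferred the button's pop from that stop without seeing it, and didn't re-check the tub, board and hammer at the end.

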